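# Hang the tea mug on the swing-out hook

### The job

In the brew corner, first swing the folded hook arm of the stand fully out to its stop while the mug still stands on the bench. Then hang the tall mug (the tall one with a handle) by its handle on that arm, so that the arm passes through the handle and the mug hangs there freely and has stopped swinging, with the arm still swung out. Leave the beaker, the short cup, the canister and the jar standing where they are.

Things in the scene. Friction and masses are not known exactly. Their poses are not given: they have to be found in the camera images.
- stand: Hook stand fixed to the bench: dark round foot 110 mm across, 12 mm high, steel post 16 mm thick. Origin: centre of the foot's underside, on the post's axis; z up. The arm points along the stand's -x when fully out and along its +y when folded. Pivot hub on the post 24 mm across, 207 to 233 mm above the bench; nothing is higher than 240 mm.
- hook_arm (a joint): Swing angle of the arm about the post, rad: 0 folded (along the stand's +y), growing counter-clockwise to 1.571, fully out at its stop (along the stand's -x). Stays where left; 2 N at the tip turn it. Level flat steel strip 14 mm wide, 6 mm thick, centre line 220 mm above the bench, straight to 108 mm from the post's axis, then turned up 45 degrees to an end 120 mm out and 14 mm higher.
- hook_seat (a point): Point on the arm's centre line 65 mm from the post's axis, the middle of the straight part, where a handle hangs. Its y axis points along the arm to the tip, z up.
- hook_tip (a point): Centre of the arm's upturned end (120 mm from the post's axis, 234 mm above the bench).
- mug: Tall white mug with a handle: body 58 mm across, 88 mm high, wall 4 mm, open top, 150 to 290 g. Origin: centre of its underside; z up to the mouth. The handle is on the +y side: a loop of 9 mm round bar in the mug's y-z plane, reaching 70 mm from the axis; its opening is 32 mm wide (y 29 to 61) and 47 mm high (z 22 to 69). The hook arm passes through it along the mug's x axis.
- mug_handle (a point): Centre of the opening in the mug's handle (mug frame y = 45 mm, z = 46 mm).
- beaker: White beaker without a handle, 60 mm across and 88 mm high. Origin: centre of its underside. Leave it.
- cup: Short wide white cup with a small handle (+y side, reaching 58 mm from its axis), 76 mm across at the mouth and 52 mm high. Origin: centre of its underside. Leave it.
- jar: Closed white jar with a steel lid, 60 mm across and 108 mm high, behind the folded arm. Origin: centre of its underside. Leave it.
- canister: Closed steel canister with a dark lid, 72 mm across and 142 mm high, standing by the stand in the quarter that the arm swings over. Origin: centre of its underside. Leave it.
Mind the look-alikes: they are no part of the job. What is shaped like the mug but orange is not meant. Several things have the shape of the stand; the one meant has the colours described above.

How it is judged:
On the way, in this order (a step that is already met when the one before it is completed fails the run):
1. the hook arm is swung fully out while the mug still stands on the bench (value of joint hook_arm above 1.45 rad and height (world z) of mug below 0.02 m and angle between mug's own z axis and vertical below 0.2 rad), for 0.2 s.
2. the mug hangs by its handle on the swung-out arm (value of joint hook_arm above 1.4 rad and y of mug_handle in the frame of hook_seat between -0.045 and 0.045 m and x of mug_handle in the frame of hook_seat between -0.025 and 0.025 m and z of mug_handle in the frame of hook_seat between -0.035 and 0.012 m and height (world z) of mug above 0.08 m), for 0.2 s.
At the end, for the whole second after the job is handed in: Arm still out (over 1.4 rad); mug more than 80 mm above the bench, the arm through its handle (opening centre within 45 mm of the seat along the arm, 25 mm sideways, from 35 mm below to 12 mm above the arm), let go and near rest (under 0.06 m/s, 1 rad/s) (all of step 2 and linear speed of mug below 0.06 m/s and angular speed of mug below 1 rad/s); the robot touches nothing.
It fails at once if the beaker is shifted by more than 30 mm or tipped (distance of beaker from where it was at the start of the episode above 0.03 m or angle between beaker's own z axis and vertical above 0.35 rad).
It fails at once if the short cup is shifted by more than 30 mm or tipped (distance of cup from where it was at the start of the episode above 0.03 m or angle between cup's own z axis and vertical above 0.35 rad).
It fails at once if the canister is shifted by more than 30 mm or tipped (distance of canister from where it was at the start of the episode above 0.03 m or angle between canister's own z axis and vertical above 0.35 rad).
It fails at once if the jar is shifted by more than 30 mm or tipped (distance of jar from where it was at the start of the episode above 0.03 m or angle between jar's own z axis and vertical above 0.35 rad).
It also fails if it takes over 64 s, if anything falls off the work surface, if the arm or the gripper's body presses on something with over 40 N, if the wrist force passes 120 N, or if a joint passes its speed limit or range.

### The arm

A 7-joint arm with a two-finger parallel gripper is mounted at the origin on the work surface. World frame = base frame: x ahead of the robot, y to its left, z up, the work surface at z = 0. Lengths are in m, angles in rad, forces in N, time in s.
With the tool pointing down it reaches from about 0.425 to 0.825 m from the base axis. Payload 3.6 kg.
Tool frame: the origin (TCP) lies midway between the tips of the shut fingers; the grasp point (between the pads) lies 19 mm behind it; z points along the fingers, y is the line along which they close (so a half turn about z gives the same grasp; the last joint's range is limited). The gripper opens to 85 mm and grips with 20 to 120 N. Pads are 22 mm wide; open, the fingers measure 114 mm over their backs; the gripper's body (76 mm by 85 mm) begins 54 mm behind the grasp point. The pads swing forward as they close: fully open they stand 13 mm farther back than shut.
Start: joints at [1.2, 0.615, -0.013, 1.423, 0.008, 1.103, -0.04], TCP at [0.219, -0.612, 0.231] pointing down, gripper open.
Joint ranges: [-3.12, 3.12], [-0.3, 2.06], [-1.34, 1.32], [0.26, 2.42], [-1.36, 4.5], [0.01, 1.98], [-2.84, 2.84]. Speed limits (rad/s): [2.79, 2.79, 3.14, 3.14, 3.14, 3.14, 3.14].

### API

Orientations are given as a 3x3 rotation matrix whose columns are the frame's x, y, z axes.
In Python, from workcell import manip, viewer, outline_of, pinpoint gives the robot as it stands. The module is installed in compiled form; this text tells all that it offers.
- The arm moves only by the shell command python3 -m jog 'ROWS' [FORCE]. ROWS is JSON, a list of rows, each a list of 3 entries, a list of its own where there are three numbers: the shift along the world's x, y, z in cm, then the turn, a rotation vector about the world's x, y, z in rad, then the gripper command: -1 is shut, 1 is fully open, values between are in proportion. A call has 1 to 12 rows; each row shifts and turns the commanded pose from where the row before left it; what a row does not reach is not made up. A row lasts 1/8 s, in which the tool goes at most 62.5 mm and 10.7 degrees, less where a joint would pass 70% of its speed; a pose out of reach is approached as far as the arm can. A call is refused whole if a number of a shift passes 6.25 or a number of a turn 0.188, either way. A call with a gripper value outside its range is refused whole. The fingers move at their own pace and stop on an object; FORCE is the grip in N (left out, the last holds). Time passes only in rows, so rows that do not move let the fingers close. It gives the time, the measured TCP pose, the force, the opening and the grip force at its end, in the units of the state.
- manip.get_state(): the state, without advancing time (a new reading comes with each control period).
- viewer.capture(name): name is "scene" or "top" or "wrist"; returns the picture (400x640x3 uint8, blue, green, red); there is no depth.
- viewer.camera_params(name): a dict with "vfov" (degrees; the focal length in pixels is half the picture's height over the tangent of half this angle, whatever the lens; pixels are square), "cx", "cy" (the principal point, pixels), "T" (4x4, takes a point from camera to world coordinates). Camera axes: x right, y down, z forward; pixel columns grow to the right and rows downward; lengths in m; the calibration is good to about 2 mm. A picture is of the moment at which its call begins: read the wrist's pose just before it. camera_params takes no time and is no camera call; for the wrist camera it gives the pose at the moment of the call.
- manip.close_job(): hands the job in; it is judged then, once.
Trained networks look in the newest picture that a camera, given by its name, has taken for a name from the list of things; names that differ only in an ending like _2 or _b are one class to them, and where a whole thing is asked for, a point or a joint stands for the part that bears it (a point fixed in the world has none). Each returns a list of dicts, best first, with "confidence" (0 to 1); they miss things now and then, are a little off and sometimes report something else, mostly with a low value. They report only what shows in the picture. A call takes as long as a camera call. They do not tell look-alikes from the thing itself.
- outline_of(camera, query): "mask" (400x640 bool, what is visible of it) and "extent" ([left, top, right, bottom] in pixels, round what is visible of it).
- pinpoint(camera, query): "position" ([row, column] in pixels: a listed point, or the origin of a listed thing).
The state is a dict: "time_s": time; "joint_positions": joint angles; "joint_vel": joint speeds; "joint_torque": joint torques, N m; "ee_pos": TCP position; "tool_rot": TCP orientation; "contact_force": force on the tool from outside, world axes, zero at the start; "wrist_torque": the same for the moment, N m; "opening": finger opening in m; "gripper_force": force on a finger pad.
Only numpy, scipy, OpenCV 4.12 (cv2) and the standard library are available. Lean on these libraries where they do the work, as an engineer would, in place of code of your own. Each camera call takes 0.05 s, during which the arm holds its last target. There are 200 camera calls.

## Working session

There is one attempt and no reset: what is moved stays moved. The work goes in short steps, Python scripts to look and compute and a shell command to move; the robot and the scene stay as the last step left them, time stands still between calls to the robot, and variables do not carry over. Pictures are saved under pics/ and viewed, at most 10 in all, crops included, and the job is handed in when it is done.

```bash
mkdir -p pics; cat > h.py <<'E'
import numpy as np, cv2
from workcell import manip, viewer, outline_of, pinpoint
def ray(cam,rc):
    p=viewer.camera_params(cam);T=np.array(p["T"]);f=200/np.tan(np.radians(p["vfov"])/2)
    d=T[:3,:3]@np.array([(rc[1]-p["cx"])/f,(rc[0]-p["cy"])/f,1]);return T[:3,3],d
def at(cam,rc,z):
    o,d=ray(cam,rc);return o+d*(z-o[2])/d[2]
def px(cam,P):
    p=viewer.camera_params(cam);T=np.array(p["T"]);f=200/np.tan(np.radians(p["vfov"])/2)
    c=T[:3,:3].T@(np.array(P)-T[:3,3]);return np.array([p["cy"]+f*c[1]/c[2],p["cx"]+f*c[0]/c[2]])
E
python3 - <<'E'
from h import *
np.set_printoptions(precision=3,suppress=True)
ims={c:viewer.capture(c) for c in("top","scene")}
for c in ims: cv2.imwrite(f"pics/{c}0.png",ims[c]); p=viewer.camera_params(c); print(c,p["vfov"],np.array(p["T"]))
Z=dict(stand=0,hook_seat=.22,hook_tip=.234,mug=0,mug_handle=.046,beaker=0,cup=0,jar=0,canister=0)
for c in ims:
  for q,z in Z.items():
    for r in pinpoint(c,q)[:4]: print(c,q,round(r["confidence"],2),np.array(r["position"]),at(c,r["position"],z))
print(manip.get_state())
E
```

```text
top 57.863677243529814 [[-0.001 -0.982  0.188  0.346]
 [-0.999 -0.005 -0.036  0.016]
 [ 0.036 -0.188 -0.981  0.889]
 [ 0.     0.     0.     1.   ]]
scene 44.293317712290346 [[-0.214  0.753 -0.622  1.232]
 [ 0.977  0.157 -0.147  0.16 ]
 [-0.013 -0.639 -0.769  1.087]
 [ 0.     0.     0.     1.   ]]
top stand 0.91 [161.1 269.5] [0.606 0.096 0.   ]
top stand 0.78 [277.  250.9] [0.319 0.134 0.   ]
top hook_seat 0.96 [140.9 224.4] [0.581 0.163 0.22 ]
top hook_seat 0.56 [283.  196.3] [0.315 0.201 0.22 ]
top hook_tip 0.97 [285.6 166.8] [0.312 0.247 0.234]
top hook_tip 0.96 [152.9 196. ] [0.552 0.211 0.234]
top hook_tip 0.58 [142.  214.6] [0.574 0.178 0.234]
top mug 0.84 [228.7 352.5] [ 0.435 -0.112  0.   ]
top mug 0.72 [281.9 383.6] [ 0.307 -0.185  0.   ]
top mug_handle 0.77 [219.9 334.5] [ 0.451 -0.064  0.046]
top mug_handle 0.7 [283.4 372.8] [ 0.305 -0.149  0.046]
top beaker 0.63 [155.8 368.1] [ 0.623 -0.157  0.   ]
top beaker 0.58 [149.1 196.3] [0.636 0.281 0.   ]
top cup 0.78 [214.8 418. ] [ 0.47  -0.278  0.   ]
top jar 0.93 [140.4 215.5] [0.66  0.234 0.   ]
top jar 0.39 [160.  267.4] [0
[... 848 characters left out ...]
7] [0.661 0.233 0.   ]
scene jar 0.54 [258.5 414.2] [0.491 0.24  0.   ]
scene canister 0.65 [260.1 414.3] [0.496 0.241 0.   ]
{'time_s': 1.0, 'joint_positions': array([ 1.201,  0.615, -0.013,  1.423,  0.008,  1.103, -0.04 ]), 'joint_vel': array([-0.002,  0.002,  0.001, -0.   , -0.003, -0.001,  0.001]), 'joint_torque': array([ -0.   , -46.912,   0.259, -17.134,   0.01 ,   0.002,   0.   ]), 'ee_pos': array([ 0.219, -0.612,  0.231]), 'tool_rot': array([[ 0.941,  0.337,  0.   ],
       [ 0.337, -0.941,  0.   ],
       [ 0.   , -0.   , -1.   ]]), 'contact_force': array([-0.486, -0.037,  0.274]), 'wrist_torque': array([ 0.007, -0.04 ,  0.004]), 'gripper_force': 0.0, 'opening': 0.08559207396296586}
```

View pics/top0.png

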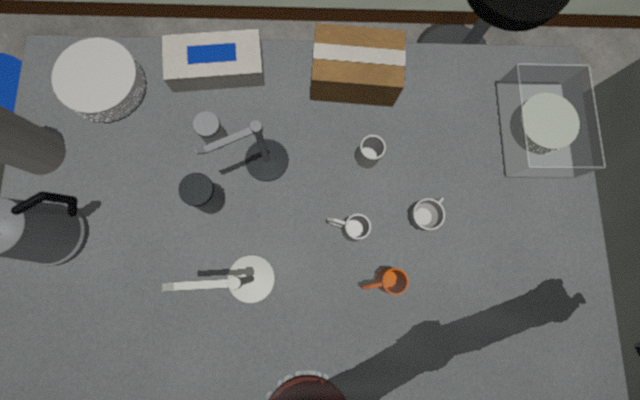

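View pics/scene0.png

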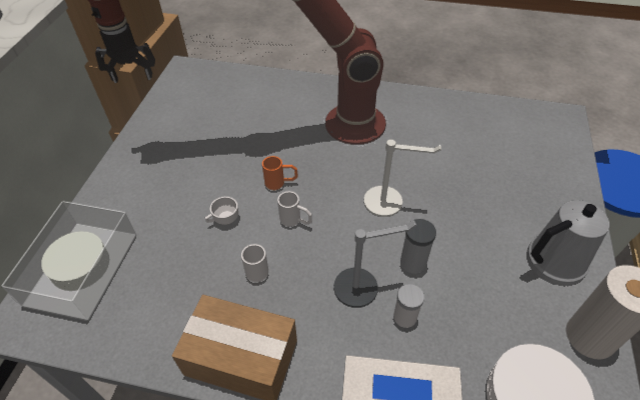

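The top view shows the dark stand: foot at about (267,160), hub at (257,127), tip at (200,150). The white look-alike stand is at (250,278). The white mug is at (357,227) with its handle to the left, and the orange one is at (395,280). The beaker is at (372,148), the cup at (428,214), the canister at (197,190) and the jar at (206,124). The scene view agrees with this.

Next I fit the models and overlay them.

```bash
cat > fit.py <<'E'
from h import *
from scipy.optimize import least_squares
np.set_printoptions(precision=4,suppress=True)
obs={"top":{"b":(161.1,269.5),"s":(140.9,224.4),"t":(152.9,196),"m":(228.7,352.5),"h":(219.9,334.5)},
"scene":{"b":(292.2,351),"s":(230.8,390.4),"t":(218.2,411.9),"m":(219.4,290.3),"h":(215.4,302)}}
ims={c:cv2.imread(f"pics/{c}0.png") for c in obs}
def stand(p,lab):
    d=np.array([np.cos(p[2]),np.sin(p[2])]);r,z={"b":(0,0),"s":(.065,.22),"t":(.12,.234)}[lab];return [*(p[:2]+r*d),z]
def mug(p,lab):
    d=np.array([np.cos(p[2]),np.sin(p[2])]);r,z={"m":(0,0),"h":(.045,.046)}[lab];return [*(p[:2]+r*d),z]
def res(p,f,labs): return np.concatenate([px(c,f(p,l))-obs[c][l] for c in obs for l in labs])
S=least_squares(res,[.61,.1,2.0],args=(stand,"bst"),loss="soft_l1");M=least_squares(res,[.435,-.11,1.3],args=(mug,"mh"),loss="soft_l1")
for n,R in(("stand",S),("mug",M)): print(n,R.x,np.degrees(R.x[2]),R.fun.round(1))
a=np.linspace(0,2*np.pi,60)
def poly(im,c,P,col): cv2.polylines(im,[np.array([px(c,q)[::-1]*16 for q in P]).astype(int)],False,col,1,cv2.LINE_AA,4)
def circ(x,y,z,r): return [(x+r*np.cos(t),y+r*np.sin(t),z) for t in a]
out=[]
for c in obs:
    im=cv2.resize(ims[c],None,fx=1,fy=1);x,y,t=S.x;d=np.array([np.cos(t),np.sin(t)])
    poly(im,c,circ(x,y,.012,.055),(0,255,0));poly(im,c,circ(x,y,.233,.012),(0,255,0))
    poly(im,c,[(x,y,.22),(*(S.x[:2]+.108*d),.22),stand(S.x,"t")],(0,0,255))
    x,y,t=M.x;poly(im,c,circ(x,y,.088,.029),(0,255,0));poly(im,c,circ(x,y,0,.029),(255,0,0));d=np.array([np.cos(t),np.sin(t)])
    poly(im,c,[(*(M.x[:2]+.029*d),.07),(*(M.x[:2]+.065*d),.07),(*(M.x[:2]+.065*d),.02)],(0,0,255))
    out.append(im[90:260,180:390] if c=="top" else im[180:320,270:450])
h=280;out=[cv2.resize(o,None,fx=3.2 if i==0 else 3.2,fy=3.2,interpolation=cv2.INTER_CUBIC) for i,o in enumerate(out)]
cv2.imwrite("pics/fitA.png",out[0]);cv2.imwrite("pics/fitB.png",out[1])
E
python3 fit.py
```

```text
stand [0.6119 0.1057 2.0873] 119.59581672375157 [-2.2 -3.9  0.7  0.4 -0.2  0.7 -3.3  4.6 -0.5 -2.1  2.1  0.5]
mug [ 0.4343 -0.1101  1.2218] 70.00680796238484 [ 0.2 -0.8  0.5  1.8  0.4 -0.5  0.9  0.7]
```

View pics/fitA.png

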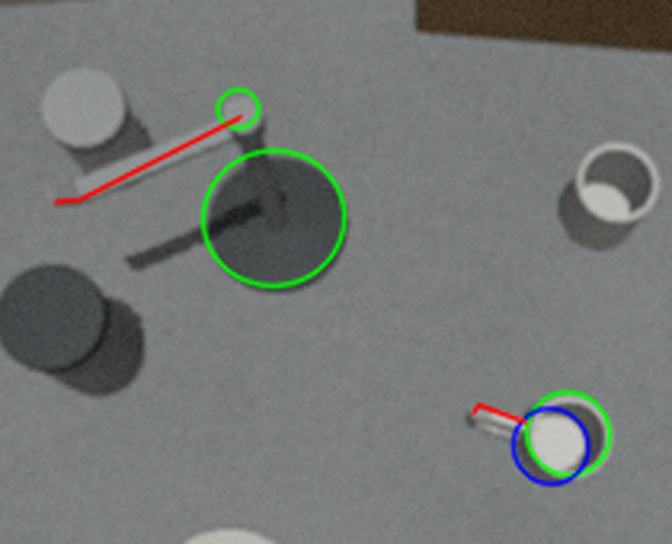

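View pics/fitB.png

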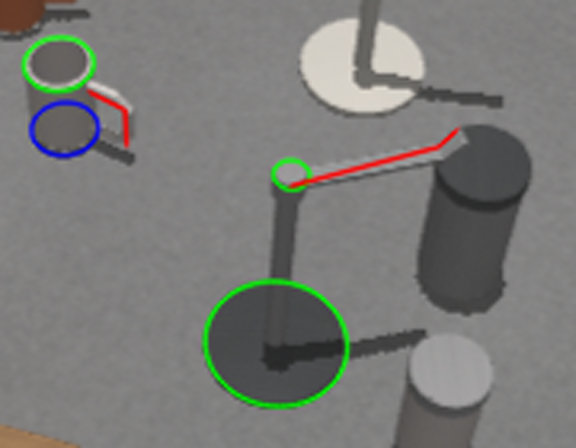

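The stand fit is good: post at (0.612, 0.106). In the overlay the true arm angle is nearer 116° and the handle direction nearer 76°. The mug rim matches at (0.434, -0.110).

I'll shut the gripper and go above the side of the arm facing the jar.

```bash
python3 -m jog '[[[0,0,5],[0,0,0],-1],[[3.5,4.5,1],[0,0,0],-1],[[3.5,4.5,1],[0,0,0],-1],[[3.5,4.5,0],[0,0,0],-1],[[3.5,4.5,0],[0,0,0],-1],[[3.5,4.5,0],[0,0,0],-1],[[3.5,4.5,0],[0,0,0],-1],[[3.5,4.5,0],[0,0,0],-1],[[3.5,4.5,0],[0,0,0],-1],[[0,0,0],[0,0,0],-1]]'
```

```text
time_s: 2.25
ee_pos: [0.5028, -0.2454, 0.3014]
tool_rot: [[0.937, 0.348, 0.002], [0.348, -0.937, 0.004], [0.004, -0.003, -1.0]]
contact_force: [-0.0, -0.2, -0.3]
opening: -0.0001
gripper_force: 0.0
```

```bash
python3 -m jog '[[[1.1,5,0],[0,0,0],-1],[[1.1,5,0],[0,0,0],-1],[[1.1,5,0],[0,0,0],-1],[[1.1,5,0],[0,0,0],-1],[[1.1,5,0],[0,0,0],-1],[[1.1,5,0],[0,0,0],-1],[[1.1,5,0],[0,0,0],-1],[[1.1,5,0],[0,0,0],-1],[[1.5,5,0],[0,0,0],-1],[[0,0,0],[0,0,0],-1],[[0,0,0],[0,0,0],-1]]'
python3 - <<'E'
from h import *
cv2.imwrite("pics/top1.png",viewer.capture("top")[60:260,140:340].repeat(3,0).repeat(3,1))
E
```

```text
time_s: 3.62
ee_pos: [0.6024, 0.1963, 0.301]
tool_rot: [[0.942, 0.336, -0.0], [0.336, -0.942, -0.002], [-0.001, 0.002, -1.0]]
contact_force: [-1.1, -0.3, 0.3]
opening: 0.0002
gripper_force: 0.0
```

View pics/top1.png

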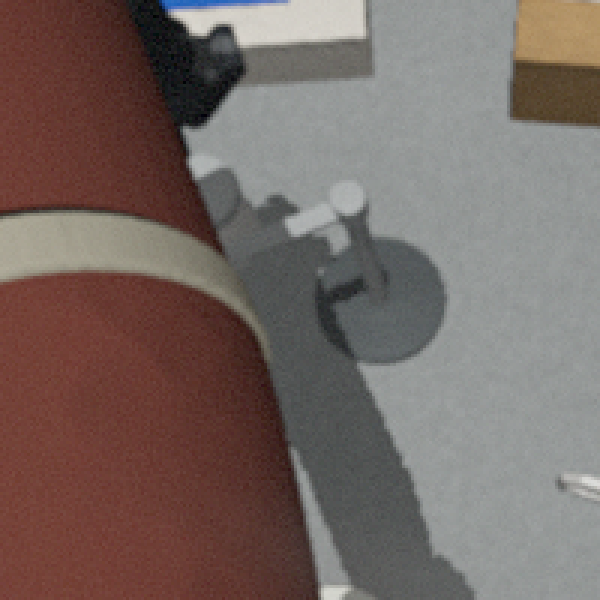

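The top view is mostly hidden by the forearm. The hub at (345,195) and the folded arm are undisturbed. Now I lower behind the arm.

```bash
python3 -m jog '[[[0.5,0.5,0],[0,0,0],-1],[[0,0,-2.5],[0,0,0],-1],[[0,0,-2.5],[0,0,0],-1],[[0,0,-2.5],[0,0,0],-1],[[0,0,-2.5],[0,0,0],-1],[[0,0,0],[0,0,0],-1],[[0,0,0],[0,0,0],-1]]'
```

```text
time_s: 4.55
ee_pos: [0.608, 0.2028, 0.2025]
tool_rot: [[0.942, 0.336, 0.002], [0.336, -0.942, 0.001], [0.002, 0.0, -1.0]]
contact_force: [0.2, 0.7, 0.2]
opening: 0.0001
gripper_force: 0.0
```

```bash
python3 -m jog '[[[-1,-0.4,0],[0,0,0],-1],[[-1,-0.4,0],[0,0,0],-1],[[-1.5,-0.7,0],[0,0,0],-1],[[-1.5,-0.8,0],[0,0,0],-1],[[-1.2,-1.3,0],[0,0,0],-1],[[-1.2,-1.3,0],[0,0,0],-1],[[-0.6,-1.7,0],[0,0,0],-1],[[-0.6,-1.7,0],[0,0,0],-1],[[0,-1,0],[0,0,0],-1],[[0,-1,0],[0,0,0],-1],[[0,0,0],[0,0,0],-1]]'
```

```text
time_s: 5.92
ee_pos: [0.5206, 0.1169, 0.2025]
tool_rot: [[0.938, 0.347, 0.004], [0.347, -0.937, 0.025], [0.012, -0.022, -1.0]]
contact_force: [0.9, 27.3, -2.2]
opening: 0.0
gripper_force: 13.0
```

```bash
python3 -m jog '[[[0,0.7,0],[0,0,0],-1],[[0,0,0],[0,0,0],-1]]'
python3 - <<'E'
from h import *
a=viewer.capture("scene")[150:330,260:460];cv2.imwrite("pics/sc2.png",cv2.resize(a,None,fx=3,fy=3,interpolation=cv2.INTER_CUBIC))
for q in("hook_tip","hook_seat"):
  for r in pinpoint("scene",q): print(q,r,at("scene",r["position"],.234 if q[-1]=="p" else .22))
E
```

```text
time_s: 6.18
ee_pos: [0.5206, 0.1173, 0.2022]
tool_rot: [[0.939, 0.344, 0.002], [0.344, -0.939, 0.014], [0.007, -0.013, -1.0]]
contact_force: [0.0, 16.5, 0.8]
opening: 0.0001
gripper_force: 8.3
hook_tip {'position': [146.8, 438.1], 'confidence': 0.58} [0.31018565 0.25059762 0.234     ]
hook_tip {'position': [214.2, 361.7], 'confidence': 0.48} [0.55848349 0.09939412 0.234     ]
hook_seat {'position': [212.8, 362.8], 'confidence': 0.69} [0.54297648 0.10018937 0.22      ]
hook_seat {'position': [147.4, 418.9], 'confidence': 0.51} [0.30690484 0.20513819 0.22      ]
hook_seat {'position': [221.1, 292.7], 'confidence': 0.43} [ 0.59797974 -0.04837895  0.22      ]
```

View pics/sc2.png

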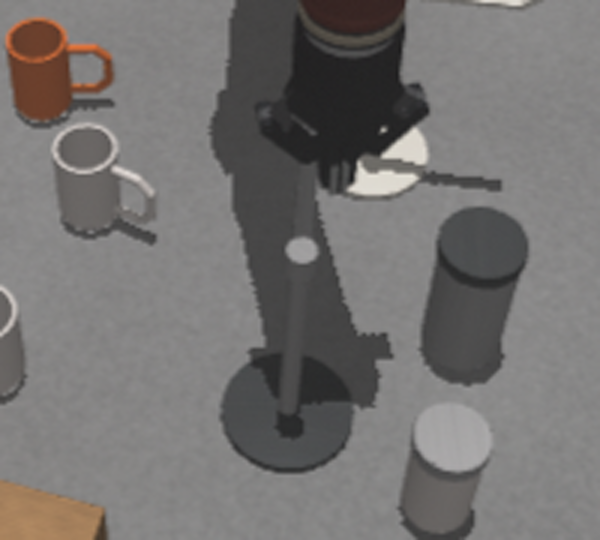

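The arm now points from the hub (302,250) up to about (300,170), away from the camera, and is pressed firmly against something. The pad force is half the contact force, so the pad is pushing on the arm. I'll back away and measure its angle exactly.

```bash
python3 -m jog '[[[0,2,0],[0,0,0],-1],[[0,1.5,0],[0,0,0],-1],[[0,0,4],[0,0,0],-1],[[0,0,5],[0,0,0],-1],[[0,5,0],[0,0,0],-1],[[0,6,0],[0,0,0],-1],[[0,6,0],[0,0,0],-1],[[0,6,0],[0,0,0],-1],[[0,6,0],[0,0,0],-1],[[0,0,0],[0,0,0],-1]]'
python3 - <<'E'
from h import *
Z={"hook_tip":.234,"hook_seat":.22}
out=[]
for c in("scene","top"):
  im=viewer.capture(c)
  for q in Z:
    for r in pinpoint(c,q): 
      P=at(c,r["position"],Z[q]);d=P[:2]-[.612,.1057];print(c,q,round(r["confidence"],2),r["position"],P,np.hypot(*d).round(3),np.degrees(np.arctan2(d[1],d[0]))%360)
  im=im.copy()
  for ang in(185,206):
    t=np.radians(ang);P=[(.612+r*np.cos(t),.1057+r*np.sin(t),z) for r,z in((.012,.22),(.108,.22),(.12,.234))]
    cv2.polylines(im,[np.array([px(c,p)[::-1] for p in P]).astype(int)],False,(0,0,255),1)
  r,k=px(c,(.54,.1,.22)).astype(int);out.append(cv2.resize(im[max(r-60,0):r+60,k-60:k+60],(390,390),interpolation=cv2.INTER_CUBIC))
cv2.imwrite("pics/arm3.png",np.hstack(out))
E
```

```text
time_s: 7.58
ee_pos: [0.5175, 0.4374, 0.2889]
tool_rot: [[0.939, 0.345, -0.005], [0.345, -0.939, 0.001], [-0.004, -0.002, -1.0]]
contact_force: [0.0, -0.8, -0.8]
opening: -0.0001
gripper_force: 0.0
scene hook_tip 0.73 [146.7, 436.3] [0.31072022 0.24622978 0.234     ] 0.332 154.9936402799051
scene hook_tip 0.64 [187.6, 363.1] [0.48066485 0.09017283 0.234     ] 0.132 186.74252842540972
scene hook_seat 0.91 [212.9, 361.7] [0.54376362 0.09781824 0.22      ] 0.069 186.58884698401405
scene hook_seat 0.69 [219.7, 286.7] [ 0.59691083 -0.06244021  0.22      ] 0.169 264.8719226108412
top hook_tip 0.67 [281.0, 164.3] [0.31965828 0.252167   0.234     ] 0.327 153.3885353169678
top hook_tip 0.62 [186.0, 258.1] [0.48983509 0.09451336 0.234     ] 0.123 185.23198314285207
top hook_seat 0.91 [282.4, 197.6] [0.31650102 0.19855906 0.22      ] 0.31 162.55493823912715
top hook_seat 0.6 [161.2, 255.2] [0.5412883  0.10303828 0.22      ] 0.071 182.15569845083837
```

View pics/arm3.png

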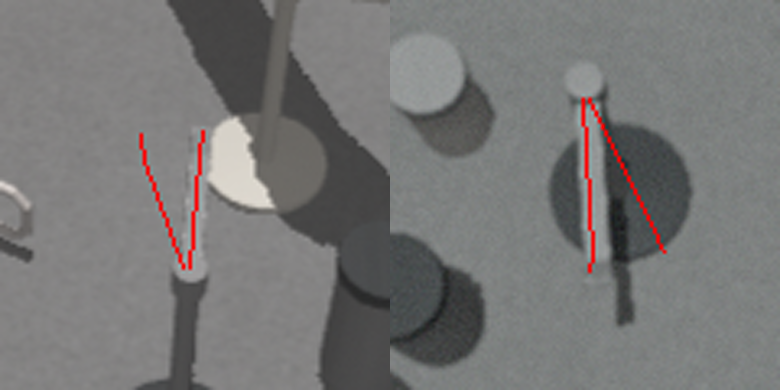

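The arm rests at about 186.5°, only about 71° from where it started. That means either a non-zero starting angle or something short of the stop. I'll push again at a slightly different radius and a little harder to tell the stop from a jam.

```bash
python3 -m jog '[[[-0.5,-6,0],[0,0,0],-1],[[0,-6,0],[0,0,0],-1],[[0,-6,0],[0,0,0],-1],[[0,-6,0],[0,0,0],-1],[[0,-3,0],[0,0,0],-1],[[0,0,-5],[0,0,0],-1],[[0,0,-4],[0,0,0],-1],[[0,-1,0],[0,0,0],-1],[[0,-1,0],[0,0,0],-1],[[0,0,0],[0,0,0],-1]]'
python3 -m jog '[[[0,-0.5,0],[0,0,0],-1],[[0,-0.5,0],[0,0,0],-1],[[0,0,0],[0,0,0],-1]]'
python3 -m jog '[[[0,-0.5,0],[0,0,0],-1],[[0,-0.5,0],[0,0,0],-1],[[0,0,0],[0,0,0],-1]]'
```

```text
time_s: 9.12
ee_pos: [0.5176, 0.1405, 0.2033]
tool_rot: [[0.943, 0.334, 0.004], [0.334, -0.943, 0.0], [0.004, 0.001, -1.0]]
contact_force: [0.9, -0.2, 0.4]
opening: 0.0003
gripper_force: 0.0
time_s: 9.5
ee_pos: [0.5162, 0.1315, 0.2015]
tool_rot: [[0.942, 0.336, 0.0], [0.336, -0.942, -0.0], [0.0, 0.0, -1.0]]
contact_force: [0.4, 0.1, 1.5]
opening: 0.0001
gripper_force: 0.0
time_s: 9.88
ee_pos: [0.5161, 0.1213, 0.2012]
tool_rot: [[0.942, 0.336, -0.0], [0.336, -0.942, -0.0], [-0.0, 0.0, -1.0]]
contact_force: [-0.9, -0.1, 0.2]
opening: 0.0001
gripper_force: 0.0
```

```bash
python3 -m jog '[[[0,-0.5,0],[0,0,0],-1],[[0,-0.5,0],[0,0,0],-1],[[0,0,0],[0,0,0],-1]]'
python3 -m jog '[[[0,-0.6,0],[0,0,0],-1],[[0,-0.6,0],[0,0,0],-1],[[0,0,0],[0,0,0],-1],[[0,0,0],[0,0,0],-1]]'
```

```text
time_s: 10.25
ee_pos: [0.5161, 0.1174, 0.2015]
tool_rot: [[0.94, 0.34, 0.001], [0.34, -0.94, 0.008], [0.004, -0.007, -1.0]]
contact_force: [-0.4, 8.0, -2.6]
opening: -0.0001
gripper_force: 4.0
time_s: 10.75
ee_pos: [0.516, 0.1166, 0.2019]
tool_rot: [[0.937, 0.348, 0.004], [0.348, -0.937, 0.023], [0.012, -0.02, -1.0]]
contact_force: [0.8, 23.8, -6.0]
opening: 0.0
gripper_force: 11.7
```

Same hard stop at a different radius, at 24 N against the 2 N needed to turn the arm. The arm is therefore fully out, at 186.5°. Now to the mug.

```bash
python3 -m jog '[[[0,2.5,0],[0,0,0],-1],[[0,1,3],[0,0,0],-1],[[0,0,6],[0,0,0],-1],[[-1.5,-4.5,1],[0,0,0.16],-1],[[-1.5,-4.5,0],[0,0,0.16],1],[[-1.5,-4.5,0],[0,0,0.16],1],[[-1.5,-4.5,0],[0,0,0.16],1],[[-1,-4.5,0],[0,0,0.16],1],[[-1,-3,0],[0,0,0.18],1],[[0,0,0],[0,0,0],1],[[0,0,0],[0,0,0],1]]'
python3 - <<'E'
from h import *
for c in("scene","top","wrist"):
  im=viewer.capture(c)
  if c=="wrist": cv2.imwrite("pics/w4.png",im)
  for q,z in(("mug",0),("mug_handle",.046),("hook_seat",.22),("hook_tip",.234)):
    if c=="wrist" and q[0]=="h": continue
    for r in pinpoint(c,q): print(c,q,round(r["confidence"],2),r["position"],at(c,r["position"],z))
s=manip.get_state();print(s["ee_pos"],s["tool_rot"],s["joint_positions"])
E
```

```text
time_s: 12.12
ee_pos: [0.4363, -0.119, 0.3014]
tool_rot: [[0.245, 0.97, 0.0], [0.97, -0.245, 0.001], [0.001, 0.0, -1.0]]
contact_force: [0.3, -0.5, -0.1]
opening: 0.0852
gripper_force: 0.0
scene mug 0.93 [180.6, 274.2] [ 0.30099376 -0.19269036  0.        ]
scene mug 0.7 [217.9, 289.7] [ 0.42798606 -0.11212693  0.        ]
scene mug_handle 0.67 [215.9, 302.5] [ 0.44835711 -0.0685975   0.046     ]
scene mug_handle 0.65 [168.9, 289.5] [ 0.28693544 -0.14641837  0.046     ]
scene hook_seat 0.79 [148.8, 419.9] [0.31143916 0.20801821 0.22      ]
scene hook_seat 0.63 [214.3, 362.0] [0.54758086 0.09911009 0.22      ]
scene hook_tip 0.82 [145.8, 440.5] [0.30541658 0.25618149 0.234     ]
scene hook_tip 0.57 [189.6, 364.7] [0.48596811 0.09472864 0.234     ]
top mug 0.77 [279.8, 385.6] [ 0.31161256 -0.18981478  0.        ]
top mug 0.67 [227.6, 354.7] [ 0.43761506 -0.1177471   0.        ]
top mug_handle 0.76 [221.2, 338.2] [ 0.44782416 -0.0722649   0.046     ]
top mug_handle 0.72 [283.6, 372.5] [ 0.30501651 -0.14874335  0.046     ]
top hook_seat 0.92 [281.6, 195.5] [0.31789976 0.20234107 0.22      ]
top hook_seat 0.76 [160.6, 255.0] [0.54247196 0.10345225 0.22      ]
top hook_seat 0.33 [220.0, 337.8] [ 0.42901707 -0.05342364  0.22      ]
top hook_tip 0.91 [284.0, 162.2] [0.31459244 0.25537996 0.234     ]
top hook_tip 0.7 [185.9, 257.0] [0.49001037 0.0965359  0.234     ]
wrist mug 0.85 [144.0, 311.1] [ 0.42781416 -0.1075946   0.        ]
wrist mug 0.7 [225.2, 242.3] [ 0.31144319 -0.18997451  0.        ]
wrist mug_handle 0.94 [207.1, 215.4] [ 0.30289728 -0.14491306  0.046     ]
wrist mug_handle 0.79 [110.4, 316.0] [ 0.44497253 -0.06694398  0.046     ]
[ 0.43611936 -0.11990297  0.30128944] [[ 2.44483810e-01  9.69653373e-01 -4.89400955e-05]
 [ 9.69653374e-01 -2.44483808e-01  4.16842382e-05]
 [ 2.84542012e-05 -5.76460501e-05 -9.99999998e-01]] [ 0.47757751  0.24837626 -0.32753003  1.84456246  0.09058254  1.06316364
 -0.13169251]
```

View pics/w4.png

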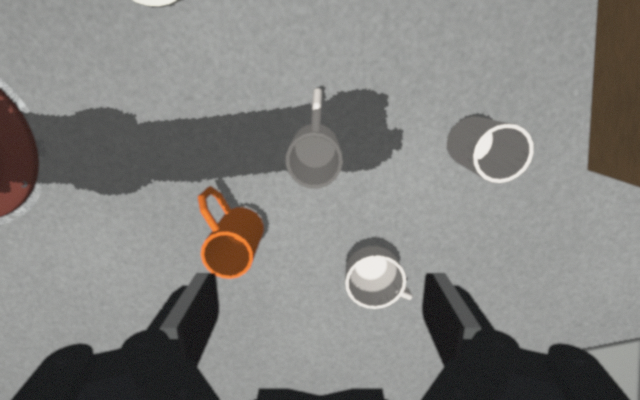

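The wrist view shows the white mug with its rim centred at about (314,160) and its handle pointing up to about (319,90). The handle lies almost in line with the tool's x axis.

```bash
python3 - <<'E'
from h import *
im=cv2.imread("pics/w4.png")
c=at("wrist",(160,314),.088);b=at("wrist",(148,316),.004);print(c,b)
for p,z in(((89,319),.06),((89,319),.045),((110,318),.07)):
    h=at("wrist",p,z);d=h-c;print(h,np.hypot(*d[:2]),np.degrees(np.arctan2(d[1],d[0])))
m=[r for r in outline_of("wrist","mug")];print([(r["extent"],round(r["confidence"],2)) for r in m])
for a in(70,73,76):
    t=np.radians(a);print(a,[px("wrist",(c[0]+r*np.cos(t),c[1]+r*np.sin(t),z)).round(1) for r,z in((.066,.06),(.066,.03),(.045,.073))])
E
```

```text
[ 0.43215335 -0.11061101  0.088     ] [ 0.43266426 -0.11328003  0.004     ]
[ 0.45358789 -0.04622182  0.06      ] 0.06786315050032361 71.58789377506419
[ 0.45349561 -0.046448    0.045     ] 0.0676194063811369 71.60155129761598
[ 0.44769563 -0.06545836  0.07      ] 0.04775273827007108 71.00569623134759
[([197.3, 184.0, 261.3, 279.7], 0.85), ([283.8, 88.7, 343.0, 191.8], 0.73)]
70 [array([ 91. , 320.6]), array([ 90.4, 320.6]), array([113.1, 318.5])]
73 [array([ 90.8, 317.3]), array([ 90.2, 317.5]), array([112.9, 316.2])]
76 [array([ 90.7, 313.9]), array([ 90.1, 314.3]), array([112.8, 313.9])]
```

```bash
python3 -m jog '[[[-0.4,0.9,-3],[0,0,-0.06],1],[[0,0,-6],[0,0,0],1],[[0,0,-6],[0,0,0],1],[[0,0,-5],[0,0,0],1],[[0,0,-3],[0,0,0],1],[[0,0,-2.5],[0,0,0],1],[[0,0,0],[0,0,0],1],[[0,0,0],[0,0,0],1]]' 40
```

```text
time_s: 13.82
ee_pos: [0.4329, -0.111, 0.047]
tool_rot: [[0.302, 0.953, 0.001], [0.953, -0.302, -0.0], [0.0, 0.001, -1.0]]
contact_force: [0.2, 0.7, 0.7]
opening: 0.0851
gripper_force: 0.0
```

```bash
python3 -m jog '[[[0,0,0],[0,0,0],-1],[[0,0,0],[0,0,0],-1],[[0,0,0],[0,0,0],-1],[[0,0,0],[0,0,0],-1],[[0,0,0],[0,0,0],-1],[[0,0,0],[0,0,0],-1],[[0,0,0],[0,0,0],-1]]' 40
```

```text
time_s: 14.7
ee_pos: [0.4326, -0.1111, 0.0473]
tool_rot: [[0.302, 0.953, 0.002], [0.953, -0.302, -0.001], [-0.0, 0.002, -1.0]]
contact_force: [-1.3, -0.1, 6.8]
opening: 0.056
gripper_force: 41.9
```

```bash
python3 -m jog '[[[0,0,3],[0,0,0],-1],[[0,0,5],[0,0,0],-1],[[0,0,5],[0,0,0],-1],[[0,0,5],[0,0,0],-1],[[0,3,0.2],[0,0,0.14],-1],[[1,4,0],[0,0,0.14],-1],[[1,4,0],[0,0,0.14],-1],[[0,4.3,0],[0,0,0],-1],[[0,0,0],[0,0,0],-1],[[0,0,0],[0,0,0],-1]]'
python3 - <<'E'
from h import *
out=[]
s=manip.get_state();P=s["ee_pos"];x=s["tool_rot"][:,0];print(P,np.degrees(np.arctan2(x[1],x[0])),s["joint_positions"])
for c in("scene","top"):
  im=viewer.capture(c).copy()
  for q,z in(("mug",P[2]-.047),("mug_handle",P[2]-.001),("hook_tip",.234)):
    for r in pinpoint(c,q): print(c,q,round(r["confidence"],2),r["position"],at(c,r["position"],z))
  t=np.radians(186)
  L=[(.612+r*np.cos(t),.1057+r*np.sin(t),z) for r,z in((.012,.22),(.108,.22),(.12,.234))]
  H=[P+x*r+[0,0,h-.0473] for r,h in((.029,.069),(.061,.069),(.061,.022),(.029,.022))]
  for A,col in((L,(0,0,255)),(H,(0,255,0))): cv2.polylines(im,[np.array([px(c,p)[::-1] for p in A]).astype(int)],False,col,1)
  r,k=px(c,(.5,.08,.22)).astype(int);out.append(cv2.resize(im[max(r-60,0):r+60,k-60:k+60],(390,390),interpolation=cv2.INTER_CUBIC))
cv2.imwrite("pics/ins5.png",np.hstack(out))
E
```

```text
time_s: 15.95
ee_pos: [0.4515, 0.0413, 0.228]
tool_rot: [[-0.113, 0.994, -0.001], [0.994, 0.113, -0.001], [-0.001, -0.001, -1.0]]
contact_force: [0.3, -0.7, -1.5]
opening: 0.0561
gripper_force: 44.0
[0.45152208 0.0412553  0.22802841] 96.46461065998517 [ 0.21662545  0.35030291 -0.47779843  1.95765279  0.20699021  0.88220555
 -0.25610945]
scene mug 0.76 [182.2, 275.5] [ 0.46047628 -0.1294395   0.18102841]
scene mug 0.72 [192.7, 343.3] [0.4601001  0.04139795 0.18102841]
scene mug_handle 0.77 [171.7, 289.3] [ 0.46024891 -0.09138665  0.22702841]
scene mug_handle 0.75 [176.4, 364.9] [0.43871699 0.08823873 0.22702841]
scene hook_tip 0.84 [147.0, 435.6] [0.31213784 0.24460861 0.234     ]
scene hook_tip 0.71 [188.4, 363.1] [0.48308963 0.09055734 0.234     ]
top mug 0.76 [277.5, 384.8] [ 0.32290345 -0.14660934  0.18102841]
top hook_tip 0.81 [288.7, 162.1] [0.3066709  0.25494485 0.234     ]
top hook_tip 0.48 [217.1, 418.6] [ 0.43311739 -0.20144104  0.234     ]
```

View pics/ins5.png

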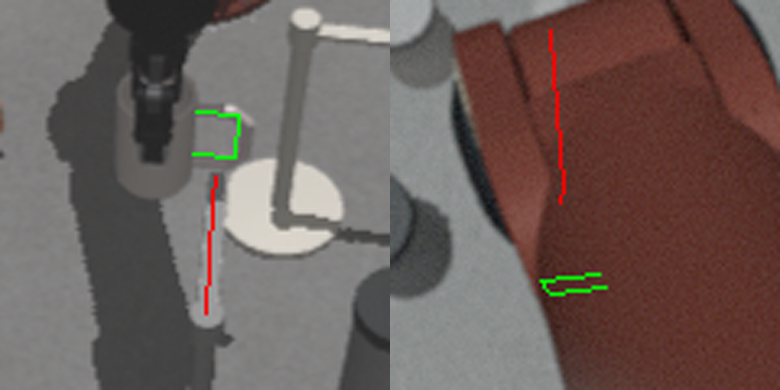

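In the scene view the handle opening, around column 218 of the crop, lines up with the arm tip at (217,178). Heights also fit, so I slide it on.

```bash
python3 -m jog '[[[1.5,0.2,0],[0,0,0],-1],[[1.5,0.2,0],[0,0,0],-1],[[1.5,0.1,0],[0,0,0],-1],[[1.5,0.2,0],[0,0,0],-1],[[0,0,0],[0,0,0],-1]]'
```

```text
time_s: 16.98
ee_pos: [0.5139, 0.0495, 0.228]
tool_rot: [[-0.113, 0.994, 0.001], [0.994, 0.113, 0.001], [0.001, 0.001, -1.0]]
contact_force: [-0.9, 0.3, -1.7]
opening: 0.0559
gripper_force: 44.0
```

```bash
python3 -m jog '[[[1.5,0.1,0],[0,0,0],-1],[[1.5,0.2,0],[0,0,0],-1],[[1,0.1,0],[0,0,0],-1],[[0,0,0],[0,0,0],-1],[[0,0,0],[0,0,0],-1]]'
python3 - <<'E'
from h import *
s=manip.get_state();P=s["ee_pos"];x=s["tool_rot"][:,0];out=[]
for c in("scene","top"):
  im=viewer.capture(c).copy()
  for q,z in(("mug_handle",P[2]-.001),("hook_tip",.234)):
    for r in pinpoint(c,q): print(c,q,round(r["confidence"],2),r["position"],at(c,r["position"],z))
  r,k=px(c,(.53,.08,.22)).astype(int);out.append(cv2.resize(im[max(r-60,0):r+60,k-60:k+60],(390,390),interpolation=cv2.INTER_CUBIC))
cv2.imwrite("pics/ins6.png",np.hstack(out))
E
```

```text
time_s: 17.6
ee_pos: [0.5514, 0.053, 0.2282]
tool_rot: [[-0.113, 0.994, -0.001], [0.994, 0.113, -0.0], [-0.0, -0.001, -1.0]]
contact_force: [-0.0, 0.1, -1.4]
opening: 0.0559
gripper_force: 44.0
scene mug_handle 0.73 [213.7, 361.0] [0.55199991 0.09716424 0.22715387]
scene mug_handle 0.68 [170.9, 292.1] [ 0.45645268 -0.08541753  0.22715387]
scene hook_tip 0.68 [187.8, 361.6] [0.48197316 0.08688641 0.234     ]
scene hook_tip 0.67 [148.9, 435.4] [0.3189906 0.2445633 0.234    ]
top mug_handle 0.45 [157.4, 256.7] [0.54667649 0.09949745 0.22715387]
top hook_tip 0.72 [187.2, 257.9] [0.48757016 0.09481763 0.234     ]
top hook_tip 0.58 [285.2, 164.3] [0.3125545  0.25163123 0.234     ]
top hook_tip 0.43 [214.2, 419.2] [ 0.43851346 -0.20286589  0.234     ]
```

View pics/ins6.png

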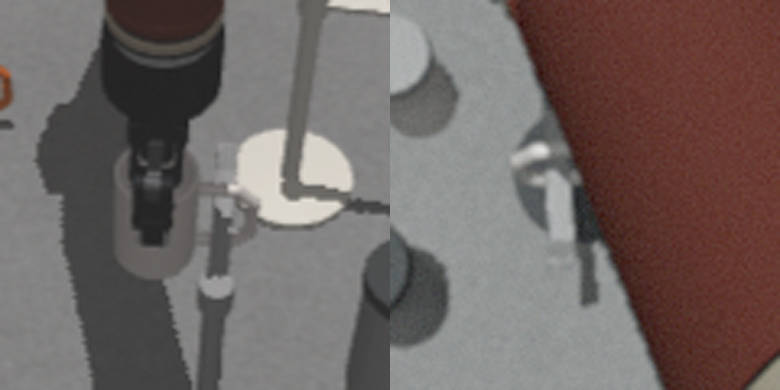

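The arm passes through the handle: the handle bars cross in front of and behind it at crop (230,190), and there is no contact force. Now I lower until the handle rests on the arm.

```bash
python3 -m jog '[[[0,0,-1],[0,0,0],-1],[[0,0,-1],[0,0,0],-1],[[0,0,-0.4],[0,0,0],-1],[[0,0,0],[0,0,0],-1],[[0,0,0],[0,0,0],-1]]' 25
```

```text
time_s: 18.52
ee_pos: [0.5523, 0.0532, 0.2045]
tool_rot: [[-0.113, 0.994, 0.0], [0.994, 0.113, 0.0], [0.0, 0.0, -1.0]]
contact_force: [-0.2, -0.4, -1.6]
opening: 0.0559
gripper_force: 44.0
```

```bash
python3 -m jog '[[[0,0,-0.3],[0,0,0],-1],[[0,0,-0.2],[0,0,0],-1],[[0,0,0],[0,0,0],-1]]' 20
```

```text
time_s: 18.9
ee_pos: [0.5525, 0.0532, 0.2004]
tool_rot: [[-0.113, 0.994, 0.001], [0.994, 0.113, 0.0], [-0.0, 0.001, -1.0]]
contact_force: [-1.0, -0.1, 3.8]
opening: 0.0558
gripper_force: 44.7
```

Contact. I'll tilt the mug about the arm toward its hanging attitude, so that the release is gentle.

```bash
python3 -m jog '[[[0,0.4,-0.7],[0.149,0.016,0],-1],[[0,0,0],[0,0,0],-1],[[0,0.5,-0.6],[0.149,0.016,0],-1],[[0,0,0],[0,0,0],-1],[[0,0.6,-0.5],[0.149,0.016,0],-1],[[0,0,0],[0,0,0],-1],[[0,0,0],[0,0,0],-1]]' 20
```

```text
time_s: 19.77
ee_pos: [0.5533, 0.0669, 0.1815]
tool_rot: [[-0.102, 0.994, -0.043], [0.896, 0.111, 0.43], [0.432, 0.005, -0.902]]
contact_force: [1.4, -3.7, 1.7]
opening: 0.0562
gripper_force: 44.4
```

```bash
python3 -m jog '[[[0,0.6,-0.4],[0.149,0.016,0],-1],[[0,0,0],[0,0,0],-1],[[0,0.7,-0.3],[0.149,0.016,0],-1],[[0,0,0],[0,0,0],-1],[[0,0,0],[0,0,0],-1]]' 20
```

```text
time_s: 20.4
ee_pos: [0.5515, 0.0816, 0.1741]
tool_rot: [[-0.086, 0.994, -0.074], [0.73, 0.114, 0.674], [0.678, 0.004, -0.735]]
contact_force: [0.2, -2.3, -0.9]
opening: 0.056
gripper_force: 44.3
```

```bash
python3 -m jog '[[[0,0,0],[0,0,0],0.4],[[0,0,0],[0,0,0],0.4],[[0,0,0],[0,0,0],0.45],[[0,0,0],[0,0,0],0.5],[[0,0,0],[0,0,0],0.6],[[0,0,0],[0,0,0],0.8],[[0,0,0],[0,0,0],1],[[0,0,0],[0,0,0],1],[[0,0,0],[0,0,0],1],[[0,0,0],[0,0,0],1],[[0,0,0],[0,0,0],1]]'
python3 - <<'E'
from h import *
for c in("scene","wrist","top"):
  viewer.capture(c)
  for q,z in(("mug_handle",.205),("mug",.13),("hook_tip",.234)):
    for r in pinpoint(c,q)[:3]: print(c,q,round(r["confidence"],2),r["position"],at(c,r["position"],z))
E
```

```text
time_s: 21.78
ee_pos: [0.5521, 0.0811, 0.1743]
tool_rot: [[-0.084, 0.994, -0.073], [0.727, 0.111, 0.677], [0.681, 0.004, -0.732]]
contact_force: [0.2, 0.6, 0.9]
opening: 0.0853
gripper_force: 0.0
scene mug_handle 0.76 [219.1, 370.2] [0.54561377 0.11838132 0.205     ]
scene mug 0.59 [239.3, 376.4] [0.5442516  0.13822146 0.13      ]
scene mug 0.49 [179.2, 275.2] [ 0.40695464 -0.14933428  0.13      ]
scene hook_tip 0.7 [189.0, 370.0] [0.48168372 0.10636827 0.234     ]
scene hook_tip 0.67 [148.3, 438.3] [0.31542974 0.25140673 0.234     ]
wrist mug_handle 0.62 [183.6, 318.4] [0.54773543 0.11077771 0.205     ]
wrist mug 0.76 [215.5, 315.7] [0.54422006 0.12727416 0.13      ]
wrist hook_tip 0.66 [138.4, 137.6] [0.48748643 0.10582894 0.234     ]
top mug_handle 0.67 [284.2, 372.3] [ 0.3116402  -0.11734623  0.205     ]
top mug_handle 0.59 [157.1, 251.6] [0.55391369 0.11223698 0.205     ]
top mug_handle 0.44 [160.6, 264.9] [0.54706121 0.08619818 0.205     ]
top mug 0.75 [277.4, 385.5] [ 0.32144701 -0.15976152  0.13      ]
top mug 0.58 [165.6, 250.7] [0.55765142 0.12418565 0.13      ]
top hook_tip 0.86 [285.9, 162.2] [0.3113854  0.25513467 0.234     ]
top hook_tip 0.73 [187.3, 253.7] [0.48733178 0.1025066  0.234     ]
```

The mug hangs, but the arm tip shifted about 10 mm (roughly 0.08 rad) back while tilting. I'll retreat along the tool axis and re-measure.

```bash
python3 -m jog '[[[0.1,-1.3,1.5],[0,0,0],1],[[0.2,-2,2.2],[0,0,0],1],[[0.3,-2.7,3],[0,0,0],1],[[0.3,-2.7,3],[0,0,0],1],[[0,-3,3],[-0.149,-0.016,0],1],[[0,-3,2],[-0.149,-0.016,0],1],[[0,-3,0],[-0.149,-0.016,0],1],[[0,-3,0],[-0.149,-0.016,0],1],[[0,-3,0],[-0.149,-0.016,0],-1],[[0,0,0],[0,0,0],-1],[[0,0,0],[0,0,0],-1],[[0,0,0],[0,0,0],-1]]'
python3 - <<'E'
from h import *
def show():
  for c in("scene","top"):
    viewer.capture(c)
    for q,z in(("mug_handle",.205),("hook_tip",.234),("mug",.13)):
      for r in pinpoint(c,q)[:4]:
        P=at(c,r["position"],z);d=P[:2]-[.612,.1057]
        if np.hypot(*d)<.16: print(c,q,round(r["confidence"],2),r["position"],P,np.degrees(np.arctan2(d[1],d[0]))%360)
show()
ms=outline_of("top","hook_tip")
for m in ms: print(m["extent"],m["confidence"])
for a in(178,180,182,184,186,188):
  t=np.radians(a);print(a,*[px(c,(.612+.12*np.cos(t),.1057+.12*np.sin(t),.234)).round(1) for c in("scene","top")])
E
```

```text
time_s: 23.88
ee_pos: [0.561, -0.1561, 0.3207]
tool_rot: [[-0.112, 0.994, -0.001], [0.994, 0.112, 0.002], [0.002, -0.001, -1.0]]
contact_force: [0.6, -0.2, -0.1]
opening: 0.0123
gripper_force: 0.0
scene mug_handle 0.97 [220.0, 364.9] [0.55059872 0.10705986 0.205     ] 178.73127102218606
scene hook_tip 0.65 [237.4, 369.3] [0.61714618 0.12511411 0.234     ] 75.15381475467952
scene hook_tip 0.63 [189.0, 366.9] [0.48313024 0.09939499 0.234     ] 182.80098806860988
scene mug 0.8 [237.1, 371.9] [0.54009295 0.12684527 0.13      ] 163.61328999598905
top mug_handle 0.68 [158.3, 252.8] [0.55150095 0.10983224 0.205     ] 176.0926244543492
top hook_tip 0.57 [187.3, 252.0] [0.48731157 0.10561904 0.234     ] 180.03720407841573
top mug 0.61 [163.6, 249.6] [0.56210004 0.1266877  0.13      ] 157.18859715133823
[247.8, 124.0, 263.1, 189.7] 0.59
[161.8, 276.0, 242.5, 290.1] 0.58
178 [192.6 370.9] [184.8 249.8]
180 [192.3 369. ] [184.8 252. ]
182 [192.  367.2] [184.8 254.3]
184 [191.8 365.4] [184.7 256.6]
186 [191.7 363.6] [184.5 258.9]
188 [191.5 361.7] [184.3 261.2]
```

The mug hangs free near the seat. The arm is about 4.5° short of its stop, still inside the limit. I'll nudge it back gently at the tip, away from the mug, for margin.

```bash
python3 -m jog '[[[-1.1,5.4,0],[0,0,0],-1],[[-1.1,5.4,0],[0,0,0],-1],[[-1.1,5.4,0],[0,0,0],-1],[[-1.1,5.4,0],[0,0,0],-1],[[-1.1,5.4,0],[0,0,0],-1],[[-1.1,5.4,0],[0,0,0],-1],[[0,0,-4],[0,0,0],-1],[[0,0,-4],[0,0,0],-1],[[0,0,-1.8],[0,0,0],-1],[[0,0,0],[0,0,0],-1],[[0,0,0],[0,0,0],-1]]'
```

```text
time_s: 25.7
ee_pos: [0.4958, 0.1686, 0.2243]
tool_rot: [[-0.113, 0.994, 0.002], [0.994, 0.113, 0.001], [0.001, 0.002, -1.0]]
contact_force: [0.1, -0.7, 0.7]
opening: -0.0003
gripper_force: 0.0
```

```bash
python3 -m jog '[[[0,-1.5,0],[0,0,0],-1],[[0,-1.5,-0.3],[0,0,0],-1],[[0,-1,0],[0,0,0],-1],[[0,-0.5,0],[0,0,0],-1],[[0,-0.5,0],[0,0,0],-1],[[0,-0.4,0],[0,0,0],-1],[[0,-0.4,0],[0,0,0],-1],[[0,0,0],[0,0,0],-1]]'
```

```text
time_s: 26.7
ee_pos: [0.4949, 0.112, 0.2204]
tool_rot: [[-0.114, 0.993, 0.0], [0.993, 0.114, 0.003], [0.003, 0.001, -1.0]]
contact_force: [-0.1, 5.2, -2.4]
opening: -0.0002
gripper_force: 2.5
```

```bash
python3 -m jog '[[[0,-0.3,0],[0,0,0],-1],[[0,-0.2,0],[0,0,0],-1],[[0,0,0],[0,0,0],-1]]'
```

```text
time_s: 27.08
ee_pos: [0.4949, 0.1118, 0.2206]
tool_rot: [[-0.118, 0.993, 0.002], [0.993, 0.118, 0.011], [0.011, 0.003, -1.0]]
contact_force: [-0.2, 11.7, -5.5]
opening: -0.0002
gripper_force: 6.0
```

At the stop again, at the predicted position. Now I retreat, let it settle and check.

```bash
python3 -m jog '[[[0,1.5,0],[0,0,0],-1],[[0,3,0],[0,0,0],-1],[[0,1,4],[0,0,0],-1],[[0,0,5],[0,0,0],-1],[[0,3,3],[0,0,0],-1],[[0,6,0],[0,0,0],-1],[[0,6,0],[0,0,0],-1],[[0,6,0],[0,0,0],-1],[[0,0,0],[0,0,0],-1],[[0,0,0],[0,0,0],-1],[[0,0,0],[0,0,0],-1],[[0,0,0],[0,0,0],-1]]'
python3 -m jog '[[[0,0,0],[0,0,0],-1],[[0,0,0],[0,0,0],-1],[[0,0,0],[0,0,0],-1],[[0,0,0],[0,0,0],-1],[[0,0,0],[0,0,0],-1],[[0,0,0],[0,0,0],-1],[[0,0,0],[0,0,0],-1],[[0,0,0],[0,0,0],-1],[[0,0,0],[0,0,0],-1],[[0,0,0],[0,0,0],-1],[[0,0,0],[0,0,0],-1],[[0,0,0],[0,0,0],-1]]'
python3 - <<'E'
from h import *
prev={}
for k in range(4):
  for c in("scene","top"):
    im=viewer.capture(c).astype(int)
    r,q=px(c,(.55,.11,.19)).astype(int);cr=im[r-30:r+30,q-30:q+30]
    if c in prev: print(c,"diff",np.abs(cr-prev[c]).mean().round(2),(np.abs(cr-prev[c]).max(2)>40).sum())
    prev[c]=cr
    if k==0:
     for q,z in(("mug_handle",.205),("hook_tip",.234),("mug",.13),("beaker",0),("cup",0),("jar",0),("canister",0)):
      for r in pinpoint(c,q)[:2]: print(c,q,round(r["confidence"],2),r["position"],at(c,r["position"],z))
E
```

```text
time_s: 28.58
ee_pos: [0.4961, 0.3683, 0.3406]
tool_rot: [[-0.11, 0.994, 0.001], [0.994, 0.11, -0.001], [-0.001, 0.001, -1.0]]
contact_force: [0.5, -0.8, 0.2]
opening: -0.0001
gripper_force: 0.0
time_s: 30.08
ee_pos: [0.4951, 0.3701, 0.3403]
tool_rot: [[-0.113, 0.994, -0.0], [0.994, 0.113, 0.0], [0.0, -0.0, -1.0]]
contact_force: [0.5, 0.3, -0.1]
opening: 0.0002
gripper_force: 0.0
scene mug_handle 0.84 [218.0, 363.1] [0.54578149 0.10218961 0.205     ]
scene mug_handle 0.73 [169.5, 287.6] [ 0.43413765 -0.1037912   0.205     ]
scene hook_tip 0.88 [186.4, 364.2] [0.47649964 0.09208048 0.234     ]
scene hook_tip 0.87 [144.4, 438.8] [0.30122688 0.25176667 0.234     ]
scene mug 0.84 [234.9, 368.8] [0.53521808 0.11865906 0.13      ]
scene mug 0.73 [181.5, 275.4] [ 0.41471621 -0.14662986  0.13      ]
scene beaker 0.69 [272.5, 256.3] [ 0.61768174 -0.15189574  0.        ]
scene cup 0.71 [216.0, 223.7] [ 0.45944957 -0.29591893  0.        ]
scene jar 0.74 [315.1, 402.9] [0.658905   0.22880617 0.        ]
scene canister 0.89 [257.0, 413.5] [0.48718787 0.23825458 0.        ]
scene canister 0.55 [219.1, 224.7] [ 0.46935635 -0.28948364  0.        ]
top mug_handle 0.78 [158.7, 255.5] [0.55073987 0.10456522 0.205     ]
top mug_handle 0.59 [288.6, 375.0] [ 0.30372108 -0.12211126  0.205     ]
top hook_tip 0.87 [188.3, 258.6] [0.48550692 0.09347805 0.234     ]
top hook_tip 0.15 [201.5, 212.9] [0.46041956 0.17556797 0.234     ]
top mug 0.76 [168.1, 255.6] [0.55216705 0.11350826 0.13      ]
top mug 0.69 [281.0, 386.2] [ 0.31420717 -0.16093243  0.13      ]
top cup 0.68 [214.9, 419.4] [ 0.46986052 -0.28131456  0.        ]
top jar 0.56 [137.9, 214.4] [0.66637413 0.23732878 0.        ]
top canister 0.76 [198.6, 213.1] [0.50864705 0.2326366  0.        ]
scene diff 0.49 0
top diff 2.32 0
scene diff 0.51 0
top diff 2.36 0
scene diff 0.46 0
top diff 2.33 0
```

```bash
python3 -c "
from workcell import manip
print(manip.close_job())"
```

```text
the job is handed in; nothing more can be done
None
```

I handed the job in: the mug hangs still by its handle on the arm, which is pushed back to its stop, and the robot is clear. In the camera checks the beaker, cup, canister and jar are where they started; the interface returned no verdict.

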